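# Fit the pattern-paper roll into its dispenser

## Robot

A 6-joint arm with a two-finger parallel gripper is mounted at the origin on a cart in front of the work surface, level with it; the furniture and walls round the work are solid. World frame = base frame: x ahead of the robot, y to its left, z up, the work surface at z = 0. Lengths are in mm, angles in rad, forces in N, time in s.
With the tool pointing down it reaches from about 350 to 725 mm from the base axis. Payload 6 kg.
Tool frame: the origin (TCP) lies midway between the tips of the shut fingers; the grasp point (between the pads) lies 19 mm behind it; z points along the fingers, y is the line along which they close (so a half turn about z gives the same grasp; the last joint's range is limited). The gripper opens to 85 mm and grips with 20 to 120 N. Pads are 22 mm wide; open, the fingers measure 114 mm over their backs; the gripper's body (76 mm by 85 mm) begins 54 mm behind the grasp point. The pads swing forward as they close: fully open they stand 13 mm farther back than shut.
Start: joints at [-0.999, 0.04, 0.085, 0, -1.615, -0.334], TCP at [141.35, -583.09, 231.261] pointing down, gripper open.
Joint ranges: [-2.56, 2.56], [-1.29, 2.01], [-1.08, 1.49], [-3.29, 1.98], [-2.81, -0.18], [-2.99, 2.99]. Speed limits (rad/s): [2.57, 2.57, 3.01, 3.14, 3.14, 3.14].

## Interface

Orientations are given as a unit quaternion [w, x, y, z].
In Python, from station import status, vision, order gives the robot as it stands. The module is installed in compiled form; this text tells all that it offers.
- The arm moves only by the tool arm_command, never from a script. Its argument "commands" is a list of rows, each a list of 5 numbers: the closure in counts, from 0 (fully open) to 255 (shut), then the shift along the tool's x, y, z in mm, then the turn about the tool's z in degrees. In form: [[grip, x, y, z, turn], ...]. A call has exactly 8 rows; each row shifts and turns the commanded pose from where the row before left it, along the tool's axes as they then stand; what a row does not reach is not made up. A row lasts 1/10 s, in which the tool goes at most 50 mm and 8.59 degrees, less where a joint would pass 70% of its speed; a pose out of reach is approached as far as the arm can. A call with a gripper value outside its range is refused whole. The fingers move at their own pace and stop on an object; "grip_force" is the grip in N (left out, the last holds). Time passes only in rows, so rows that do not move let the fingers close, or fill a call up. It gives the time, the measured TCP pose, the force, the opening and the grip force at its end, in the units of the state.
- status.read_state(): the state, without advancing time (a new reading comes with each control period).
- vision.get_image(name): name is "scene" or "top" or "wrist"; returns a dict with "frame" (420x560x3 uint8, red, green, blue), "fovy" (degrees; the focal length in pixels is half the picture's height over the tangent of half this angle, whatever the lens; pixels are square), "cx", "cy" (the principal point, pixels), "rvec" (rotation vector, rad) and "tvec" (3), from world to camera coordinates, as OpenCV has them; the wrist camera has in their place "tool_from_camera" (4x4, takes a point from camera to tool coordinates, whose origin is the TCP and whose axes are the flange's). Camera axes: x right, y down, z forward; pixel columns grow to the right and rows downward; lengths in mm; the calibration is good to about 2 mm. A picture is of the moment at which its call begins: read the wrist's pose just before it. There is no depth.
- order.job_done(): hands the job in; it is judged then, once.
The state is a dict: "time_s": time; "q": joint angles; "qvel": joint speeds; "effort": joint torques, N m; "position": TCP position; "tcp_rot": TCP orientation; "ft_force": force on the tool from outside, world axes, zero at the start; "ft_torque": the same for the moment, N m; "grip_width": finger opening in mm; "grip_force": force on a finger pad.
Only numpy, scipy, OpenCV 4.12 (cv2) and the standard library are available. Lean on these libraries where they do the work, as an engineer would, in place of code of your own. Each camera call takes 0.05 s, during which the arm holds its last target. There are 200 camera calls.

## Task

Fit the roll of pattern paper into the table dispenser: press its spring-loaded steel pin against the tall bracket until the blue stub at the other end clears the low bracket, bring the roll down level between the two, and let it back so that the pin sits in the tall bracket's recess and the stub in the low bracket's. Press only as hard as the spring needs, because the plastic brackets crack under hard pushes, and leave the other things on the table where they are.

Things in the scene. Friction and masses are not known exactly. Their poses are not given: they have to be found in the camera images.
- dispenser: paper dispenser, fixed: dark base plate 100 x 260 mm, a rail along its y axis (top at 21 mm), a toothed tear bar along the -x edge (x = -53, top at 26 mm) and two pale upright brackets on the rail, 44 mm wide, 13 mm thick, each with a round recess 7 mm deep in its inner face, ringed in blue. Origin: underside, below the rail's middle; z up. The tall bracket is at +y, the low one at -y
- recess_line (a point): point of the dispenser at x = 0, y = 0, z = 66 mm (axes as the dispenser's): both recesses lie on the line through it along y. The brackets are clamped by hand, so their place along y is not measured: the pair may be shifted together by up to 18 mm either way from the two marks listed here, and the gap between their inner faces is 142 to 144 mm
- tall_mark (a point): point of the dispenser at x = 0, y = +71.5 mm, z = 66 mm: about where the tall bracket's inner face is (up to 19 mm off along y, not measured). Its flat face reaches up to z = 114 mm, its rounded top edge to 120.5 mm; its recess, diameter 12 mm, takes the sprung steel pin
- low_mark (a point): point of the dispenser at x = 0, y = -71.5 mm, z = 66 mm: about where the low bracket's inner face is (up to 18 mm off along y, not measured). Its square top edge is at z = 77 mm; its recess, diameter 13 mm, takes the blue stub
- roll: roll of cream pattern paper on its spindle, 220 to 340 g, one stiff piece, axis along y, origin on the axis at the roll's middle. Paper: diameter 40 mm, y = -48 to 48 mm (grasp it here across the diameter; it bears a firm grip). At each end a blue six-sided plug, 46 mm across flats (53 over corners), to |y| = 54 mm; it lies on a flat, its axis 23 mm above the table. Sprung pin at +y, stub at -y
- stub_tip (a point): tip of the fixed blue stub on the roll's axis at y = -76 mm (axes as the roll's); diameter 9 mm, round nose. It clears the low bracket's inner face only in the last 3 to 5 mm of the pin's stroke
- sleeve_end (a point): end of the blue sleeve on the roll's axis at y = 60 mm (axes as the roll's). A polished steel pin, diameter 8 mm, round nose, stands out of it on a lightly damped spring: tip at y = 85 mm when free, at 63 mm when pushed fully in (22 mm stroke, then a hard stop). 2.5 N start it, each mm takes 0.5 N more, 13.5 N at the stop. With both ends seated it stays pressed in by 3 to 5 mm
- tape_measure: bystander: red round tape measure, 53 x 116 x 18 mm; origin under its middle
- pin_box: bystander: milky pin box, 60 x 64 x 27 mm; origin under its middle
- thread_black: bystander: standing reel of black thread, diameter 30 mm, 52 mm tall; origin under its middle
- chalk_blue: bystander: blue cake of tailor's chalk, 45 x 39 x 6 mm; origin under its middle
- thread_snips: bystander: small scissors with orange bows, 128 x 58 x 9 mm; origin under its middle
Not all that is in view belongs to the job. Several things have the shape of the roll; the one meant has the colours described above.

How it is judged (in metres and radians):
On the way, in this order (a step that is already met when the one before it is completed fails the run):
1. the roll is lifted clear of the table (height (world z) of roll above 0.05 m), for 0.2 s.
2. both ends of the spindle lie on the line of the recesses, the sprung end at the tall bracket (x of stub_tip in the frame of recess_line between -0.0035 and 0.0035 m and z of stub_tip in the frame of recess_line between -0.0035 and 0.0035 m and x of sleeve_end in the frame of recess_line between -0.0035 and 0.0035 m and z of sleeve_end in the frame of recess_line between -0.0035 and 0.0035 m and y of sleeve_end in the frame of recess_line above 0.03 m), for 0.2 s.
At the end, for the whole second after the job is handed in: the roll hangs between the brackets, sprung pin in the tall bracket's recess, stub in the low one's: stub tip and sleeve end each within 3.5 mm, across and in height, of the line through the recesses; the spring presses on the brackets (over 2 N); the roll is released and at rest (all of step 2 and contact force between roll and dispenser above 2 N and linear speed of roll below 0.02 m/s and angular speed of roll below 0.3 rad/s and contact force between the fingers and roll below 0.1 N); the robot touches nothing.
It fails at once if the roll or its pin is pushed against the dispenser with more than 22 N (contact force between roll and dispenser above 22 N).
It fails at once if the arm or gripper pushes on the dispenser with more than 15 N (contact force between the arm and dispenser above 15 N).
It fails at once if one of the other things (tape measure, pin box, black thread, blue chalk, small scissors) is moved by more than 25 mm (distance of any of tape_measure, pin_box, thread_black, chalk_blue, thread_snips from where it was at the start of the episode above 0.025 m).
It also fails if it takes over 48 s, if anything falls off the work surface, if the arm or the gripper's body presses on something with over 40 N, if the wrist force passes 120 N, or if a joint passes its speed limit or range.

## Working session

There is one attempt and no reset: what is moved stays moved. The work goes in short steps, Python scripts to look and compute and a tool call to move; the robot and the scene stay as the last step left them, time stands still between calls to the robot, and variables do not carry over. Pictures are saved under pics/ and viewed, at most 12 in all, crops included, and the job is handed in when it is done.

Besides the shell and the picture viewer there is one more tool, called in YAML: its name, and indented under it one key for each argument. arm_command: Moves the arm, as the interface text tells. Its arguments: {"type":"object","properties":{"commands":{"type":"array","items":{"type":"array","items":{"type":"number"}}},"grip_force":{"type":"number"}},"required":["commands"]}

```bash
mkdir -p pics; cat > h.py <<'E'
import numpy as np, cv2
from station import status, vision, order
def grab(n):
    s=status.read_state(); d=vision.get_image(n); d['s']=s; return d
def cam(d):
    f=d['frame'].shape[0]/2/np.tan(np.radians(d['fovy'])/2)
    K=np.array([[f,0,d['cx']],[0,f,d['cy']],[0,0,1]])
    R=cv2.Rodrigues(np.array(d['rvec'],float))[0]; t=np.array(d['tvec'],float).ravel()
    return K,R,t
def ray(d,p):
    K,R,t=cam(d); v=R.T@np.linalg.inv(K)@np.array([p[0],p[1],1.]); return -R.T@t, v
def onz(d,p,z):
    o,v=ray(d,p); return o+v*(z-o[2])/v[2]
def proj(d,X):
    K,R,t=cam(d); c=K@(R@np.array(X,float)+t); return c[:2]/c[2]
def save(n,a): cv2.imwrite('pics/'+n+'.png',cv2.cvtColor(a,cv2.COLOR_RGB2BGR))
E
python3 - <<'E'
from h import *
import pickle
for n in('top','scene'):
    d=grab(n); save(n+'0',d['frame']); pickle.dump(d,open(n+'.pkl','wb'))
    print({k:v for k,v in d.items() if k not in('frame','s')})
print(d['s'])
E
```

```text
{'fovy': 42.068198555598784, 'cx': 278.84737780197963, 'cy': 211.79912044525233, 'rvec': array([ 2.22627976, -1.93695661,  0.24336159]), 'tvec': array([-127.18448718,  537.42271893, 1637.64843656])}
{'fovy': 42.49618525832856, 'cx': 285.1660392289186, 'cy': 211.45080345207646, 'rvec': array([ 1.0874246 , -2.09778574,  1.23615181]), 'tvec': array([ 257.34208079,  304.93861101, 1092.18749604])}
{'time_s': 0.05, 'q': array([-9.99321903e-01,  4.07825782e-02,  8.38061821e-02, -4.37931259e-04,
       -1.61551171e+00, -3.33716995e-01]), 'qvel': array([ 0.00048791,  0.0017043 ,  0.0012535 , -0.00059155, -0.0014867 ,
        0.00117625]), 'effort': array([-5.71796845e-03, -3.69673920e+01,  3.48620045e+01,  6.96207047e+00,
       -4.53138869e-03, -2.36716119e-06]), 'position': array([ 141.31517448, -582.77858847,  230.29793828]), 'tcp_rot': array([-1.73178086e-04, -1.18608400e-01,  9.92940725e-01,  8.56381076e-04]), 'ft_force': array([-0.59054789,  0.38293968,  0.15969637]), 'ft_torque': array([-0.04575921,  0.00379285,  0.00511432]), 'grip_force': 0.0, 'grip_width': 85.42355409563295}
```

View pics/top0.png

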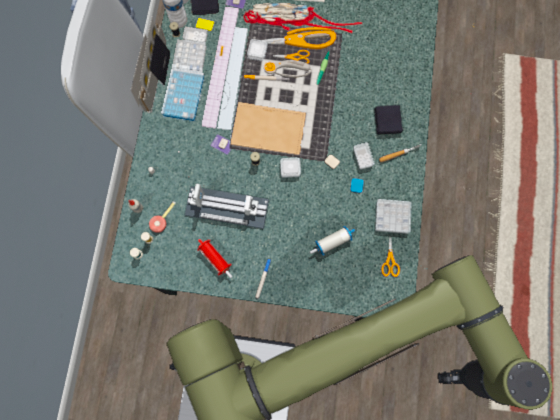

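View pics/scene0.png

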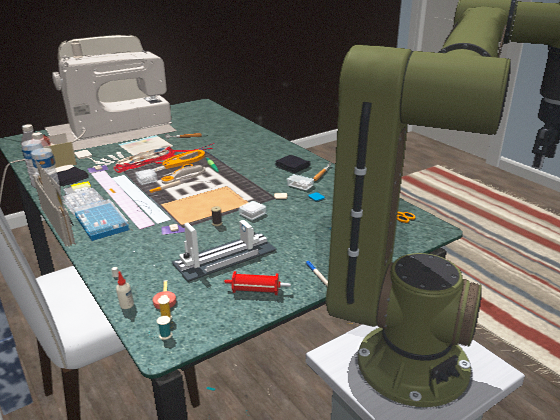

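Top view: the cream roll with blue ends is at about (333,241) and a red one of the same shape is at (214,258). The cream/blue roll fits the description. The dispenser is at (228,206), and its tall bracket looks to be the left one (scene 190,240). I'll confirm in an enlarged crop.

```bash
python3 - <<'E'
from h import *
import pickle
t=pickle.load(open('top.pkl','rb'));s=pickle.load(open('scene.pkl','rb'))
a=cv2.resize(t['frame'][220:265,300:365],None,fx=6,fy=6,interpolation=cv2.INTER_CUBIC)
b=cv2.resize(t['frame'][180:230,180:272],None,fx=4.3,fy=4.3,interpolation=cv2.INTER_CUBIC)
c=cv2.resize(s['frame'][215:280,168:280],None,fx=5,fy=5,interpolation=cv2.INTER_CUBIC)
o=np.zeros((600,800,3),np.uint8)
o[:270,:390]=a;o[:b.shape[0],400:400+b.shape[1]]=b[:, :400];o[275:600,:560]=c
save('crop1',o)
E
```

```text
(no output)
```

View pics/crop1.png

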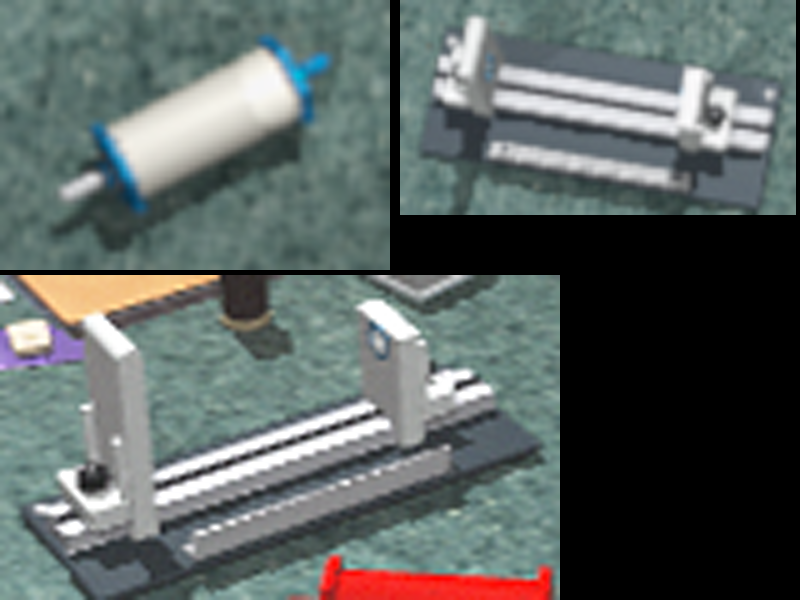

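The crop confirms it: cream paper, blue plugs, steel pin toward lower left, stub toward upper right. The tall bracket is the left one. Now rough positions.

```bash
python3 - <<'E'
from h import *
import pickle
t=pickle.load(open('top.pkl','rb'))
def P(x,y,z): return onz(t,(x,y),z).round(0)
print('pin',P(300+68/6,220+192/6,23),'stub',P(300+325/6,220+62/6,23),'plugs',P(300+118/6,220+168/6,23),P(300+285/6,220+80/6,23))
f=lambda u,v:(180+(u-400)/4.3,180+v/4.3)
for n,u,v,z in (('baseTL',455,28,6),('baseTR',778,80,6),('baseBR',762,205,6),('baseBL',420,155,6),('tearL',490,150,26),('tearR',690,182,26),('tallTop',478,22,120),('lowTop',696,72,77)):
    print(n,P(*f(u,v),z))
# others
for n,p,z in(('red',(214,258),20),('pen',(263,278),5),('chalk',(357,185),6),('pinbox',(393,215),20),('snips',(391,260),5),('thread',(255,158),50),('box2',(290,168),27),('tape',(158,224),10)): print(n,P(*p,z))
E
```

```text
pin [ 446. -169.   23.] stub [ 534. -296.   23.] plugs [ 462. -194.   23.] [ 521. -276.   23.]
baseTL [610. 240.   6.]
baseTR [604.  -9.   6.]
baseBR [506. -10.   6.]
baseBL [509. 249.   6.]
tearL [515. 194.  26.]
tearR [512.  44.  26.]
tallTop [585. 202. 120.]
lowTop [582.  47.  77.]
red [385. 131.  20.]
pen [346. -30.   5.]
chalk [ 690. -291.    6.]
pinbox [ 602. -414.   20.]
snips [ 458. -424.    5.]
thread [721.  50.  50.]
box2 [710. -66.  27.]
tape [470. 328.  10.]
```

```bash
cat >> h.py <<'E'
from scipy.spatial.transform import Rotation as Ro
def pose(s=None):
    s=s or status.read_state(); q=s['tcp_rot']; R=Ro.from_quat([q[1],q[2],q[3],q[0]]).as_matrix()
    return np.array(s['position']),R,np.degrees(np.arctan2(R[1,1],R[0,1]))
def plan(target,yaw,n,grip=0):
    """n rows to world target (mm) with tool-y world yaw (deg), tool down"""
    p,R,y=pose(); dy=(yaw-y+180)%360-180 if abs(yaw)<=180 else yaw-y
    d=(np.array(target)-p)/n; tr=-dy/n; rows=[]
    for i in range(n):
        Rz=R@Ro.from_euler('z',round(tr,1)*i,degrees=True).as_matrix()
        rows.append([grip]+[float(v) for v in (Rz.T@d).round(1)]+[round(float(tr),1)])
    print('from',p.round(1),round(y,1)); print(rows)
def wcam(d):
    p,R,_=pose(d['s']); T=np.array(d['tool_from_camera'])
    f=d['frame'].shape[0]/2/np.tan(np.radians(d['fovy'])/2)
    K=np.array([[f,0,d['cx']],[0,f,d['cy']],[0,0,1]])
    return K,R@T[:3,:3],p+R@T[:3,3]
def wonz(d,px,z):
    K,R,o=wcam(d); v=R@np.linalg.inv(K)@np.array([px[0],px[1],1.]); return o+v*(z-o[2])/v[2]
def wproj(d,X):
    K,R,o=wcam(d); c=K@(R.T@(np.array(X,float)-o)); return c[:2]/c[2]
E
python3 - <<'E'
from h import *
d=grab('wrist'); print(d['tool_from_camera'],d['fovy'],d['cx'],d['cy'])
plan((480,-235,215),214.9-360,16)
E
```

```text
[[ 8.03465963e-04 -9.62961285e-01 -2.69638494e-01  6.88681897e+01]
 [ 9.99999479e-01  6.03839213e-04  8.23294019e-04  1.41057103e-01]
 [-6.29981971e-04 -2.69639015e-01  9.62961269e-01 -1.42945394e+02]
 [ 0.00000000e+00  0.00000000e+00  0.00000000e+00  1.00000000e+00]] 70.49809572673101 279.1247865664866 209.8378173257437
from [ 141.4 -582.9  230.5] 103.6
[[0, -25.7, 16.1, 1.0, -7.0], [0, -27.5, 12.9, 1.0, -7.0], [0, -28.8, 9.4, 1.0, -7.0], [0, -29.8, 5.9, 1.0, -7.0], [0, -30.3, 2.2, 1.0, -7.0], [0, -30.3, -1.5, 1.0, -7.0], [0, -29.9, -5.2, 1.0, -7.0], [0, -29.0, -8.8, 1.0, -7.0], [0, -27.7, -12.3, 1.0, -7.0], [0, -26.0, -15.6, 1.0, -7.0], [0, -24.0, -18.6, 1.0, -7.0], [0, -21.5, -21.4, 1.0, -7.0], [0, -18.7, -23.9, 1.0, -7.0], [0, -15.7, -26.0, 1.0, -7.0], [0, -12.4, -27.7, 1.0, -7.0], [0, -8.9, -29.0, 1.0, -7.0]]
```

arm_command:
  commands:
    - [0,-26,16,1,-7]
    - [0,-27.5,13,1,-7]
    - [0,-29,9.5,1,-7]
    - [0,-30,6,1,-7]
    - [0,-30.5,2,1,-7]
    - [0,-30.5,-1.5,1,-7]
    - [0,-30,-5,1,-7]
    - [0,-29,-9,1,-7]
  grip_force: 80

```text
time_s: 0.95
position: [312.4, -407.4, 223.0]
tcp_rot: [0.0, -0.573, 0.82, 0.0]
ft_force: [1.0, 0.9, 0.5]
grip_width: 85.4
grip_force: 0.0
```

arm_command:
  commands:
    - [0,-27.5,-12.5,1,-7]
    - [0,-26,-15.5,1,-7]
    - [0,-24,-18.5,1,-7]
    - [0,-21.5,-21.5,1,-7]
    - [0,-18.5,-24,1,-7]
    - [0,-15.5,-26,1,-7]
    - [0,-12.5,-27.5,1,-7]
    - [0,-9,-29,1,-7]

```text
time_s: 1.75
position: [481.7, -234.1, 215.0]
tcp_rot: [-0.0, 0.891, -0.455, -0.0]
ft_force: [0.6, -1.0, -0.3]
grip_width: 85.7
grip_force: 0.0
```

```bash
python3 - <<'E'
from h import *
import pickle
d=grab('wrist'); save('w1',d['frame']); pickle.dump(d,open('w1.pkl','wb')); print(pose(d['s'])[0],pose(d['s'])[2])
E
```

```text
[ 481.73427684 -234.09304757  215.00256932] -144.07969816771077
```

View pics/w1.png

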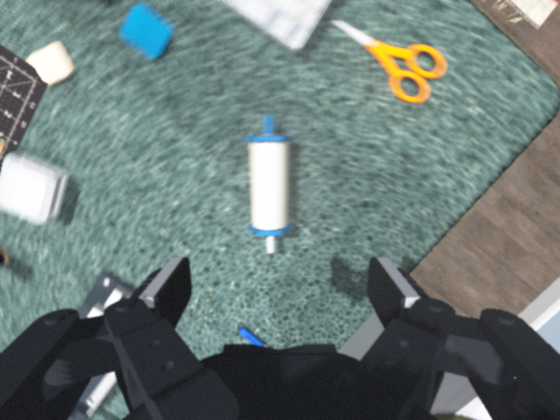

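The wrist view shows the cream roll upright in the image at about (270,185). The stub is at (268,118) and the pin tip at (270,250). Fingers are at the bottom.

```bash
cat >> h.py <<'E'
def rollpose(d,z,box):
    x0,x1,y0,y1=box; f=d['frame'][y0:y1,x0:x1].astype(int)
    hsv=cv2.cvtColor(d['frame'],cv2.COLOR_RGB2HSV)[y0:y1,x0:x1]
    m=((f[...,0]>150)&(f[...,0]>f[...,2]+5)).astype(np.uint8)
    c=max(cv2.findContours(m,cv2.RETR_EXTERNAL,cv2.CHAIN_APPROX_NONE)[0],key=cv2.contourArea)
    r=cv2.minAreaRect(c); b=cv2.boxPoints(r)+[x0,y0]
    bl=((hsv[...,0]>98)&(hsv[...,0]<118)&(hsv[...,1]>150)&(hsv[...,2]>80))
    ys,xs=np.nonzero(bl)
    return r,b,np.c_[xs+x0,ys+y0]
E
python3 - <<'E'
from h import *
import pickle
d=pickle.load(open('w1.pkl','rb'))
r,b,bl=rollpose(d,23,(230,310,105,260)); print(r,b)
b=b[np.argsort(b[:,1])]; top=b[:2].mean(0); bot=b[2:].mean(0)
# silhouette edges seen at about axis height
A=wonz(d,top,23);B=wonz(d,bot,23);print(A,B,(A+B)/2,np.linalg.norm(A-B),np.degrees(np.arctan2(-(B-A)[0],(B-A)[1])))
print(bl[:,1].min(), bl[bl[:,1]<130].mean(0), wonz(d,(268.5,bl[:,1].min()),23))
u=bl[(bl[:,1]>133)&(bl[:,1]<150)];l=bl[bl[:,1]>220];print(u.min(0),u.max(0),l.min(0),l.max(0))
for q in((u.min(0)+u.max(0))/2,(l.min(0)+l.max(0))/2): print(wonz(d,q,23))
E
```

```text
((51.499996185302734, 79.99998474121094), (8.999998092651367, 83.99998474121094), 0.0) [[276.99999619 226.99997711]
 [276.99999619 142.99999237]
 [285.99999619 142.99999237]
 [285.99999619 226.99997711]]
[ 508.68857027 -276.58936747   23.        ] [ 451.128151   -197.62800957   23.        ] [ 479.90836063 -237.10868852   23.        ] 97.7143689941879 36.09090675266305
116 [268.54545455 122.38636364] [ 536.71167636 -291.30186618   23.        ]
[249 136] [282 140] [251 228] [282 234]
[ 526.04056053 -270.61580148   23.        ]
[ 462.6656104  -183.02133657   23.        ]
```

```bash
sed -i "s/m=((f\[...,0\]>150).*/m=(f[...,0]>140).astype(np.uint8); m=cv2.morphologyEx(m,cv2.MORPH_OPEN,np.ones((15,15)))/" h.py
python3 - <<'E'
from h import *
import pickle
d=pickle.load(open('w1.pkl','rb'))
r,b,bl=rollpose(d,23,(230,310,105,260)); print(r)
b=b[np.argsort(b[:,1])]; top=b[:2].mean(0); bot=b[2:].mean(0)
A=wonz(d,top,23);B=wonz(d,bot,23);print(top,bot,A,B,(A+B)/2,np.linalg.norm(A-B),np.degrees(np.arctan2(-(B-A)[0],(B-A)[1])))
f=d['frame']
for y in(150,185,225): print(f[y,240:300,0])
E
```

```text
((37.5, 80.5), (87.0, 39.0), 90.0)
[267.5 142. ] [267.5 229. ] [ 521.78870882 -268.41208996   23.        ] [ 463.16220981 -185.78640975   23.        ] [ 492.47545931 -227.09924986   23.        ] 101.31174372114526 35.357351547440736
[115 113 112 112 114 113 114 136 160 182 206 225 236 245 249 252 253 254
 254 254 254 255 255 255 255 255 255 255 255 255 255 254 254 254 254 253
 252 251 249 246 242 234 227 221 201 186 165 147 129 111 103  89  86  87
  85  87  85  80  90  98]
[137 143 147 146 147 135 121 108 119 150 178 206 229 241 248 252 253 254
 254 254 254 255 255 255 255 255 255 255 255 255 254 254 254 254 253 253
 251 250 248 245 240 233 224 213 198 181 163 146 129 109  98  95  92  88
  90  96 106 112 113 118]
[143 140 134 137 142 149 148 137 122 104 105 138 180 216 233 245 251 253
 254 255 255 255 255 255 255 255 255 255 255 254 254 254 254 253 253 251
 250 248 244 241 234 226 218 200 183 156 132 108  87  76  74  78  87  85
  88  93 104 114 127 138]
```

```bash
python3 - <<'E'
from h import *
import pickle
d=pickle.load(open('w1.pkl','rb'))
for z in(43,):
    A=wonz(d,(268.2,141.5),z);B=wonz(d,(269.2,229.5),z);print(A,B,(A+B)/2,np.linalg.norm(A-B),np.degrees(np.arctan2(-(B-A)[0],(B-A)[1])))
t=pickle.load(open('top.pkl','rb'))
C=(A+B)/2
yw=np.degrees(np.arctan2(-(B-A)[0],(B-A)[1])) 
print(proj(t,C), proj(t,A), proj(t,B))
plan((C[0],C[1],60),yw-180,8)
E
```

```text
[ 521.48422796 -270.5123491    43.        ] [ 464.76454918 -192.61970229   43.        ] [ 493.12438857 -231.56602569   43.        ] 96.35552079521408 36.061267596244456
[333.30390754 238.78616219] [346.6615772  231.68451585] [319.85672744 245.93539703]
from [ 483.8 -231.6  214. ] -143.6
[[0, 0.7, -0.9, 19.3, 0.0], [0, 0.7, -0.9, 19.3, 0.0], [0, 0.7, -0.9, 19.3, 0.0], [0, 0.7, -0.9, 19.3, 0.0], [0, 0.7, -0.9, 19.3, 0.0], [0, 0.7, -0.9, 19.3, 0.0], [0, 0.7, -0.9, 19.3, 0.0], [0, 0.7, -0.9, 19.3, 0.0]]
```

arm_command:
  commands:
    - [0,0.8,-1,28,0]
    - [0,0.8,-1,30,0]
    - [0,0.8,-1,30,0]
    - [0,0.8,-1,30,0]
    - [0,0.7,-0.9,30,0]
    - [0,0.7,-0.9,28,0]
    - [0,0.7,-0.9,22,0]
    - [0,0.7,-0.9,13,0]

```text
time_s: 2.6
position: [489.5, -235.4, 1.8]
tcp_rot: [0.0, 0.889, -0.457, -0.002]
ft_force: [-0.2, 1.0, 0.0]
grip_width: 85.4
grip_force: 0.0
```

arm_command:
  commands:
    - [0,0,0,0,0]
    - [0,0,0,0,0]
    - [255,0,0,0,0]
    - [255,0,0,0,0]
    - [255,0,0,0,0]
    - [255,0,0,0,0]
    - [255,0,0,0,0]
    - [255,0,0,0,0]

```text
time_s: 3.4
position: [491.7, -235.8, 5.6]
tcp_rot: [-0.0, 0.89, -0.457, 0.001]
ft_force: [0.1, 1.3, 5.8]
grip_width: 37.8
grip_force: 80.3
```

```bash
python3 - <<'E'
from h import *
s=status.read_state();p,R,y=pose(s);print(p,y,s['grip_width'],s['grip_force'],s['ft_force'])
E
```

```text
[ 491.66560232 -235.78933777    5.5566757 ] -144.35394904912553 37.83202205553489 80.282142162323 [0.1219355  1.28661746 5.79551665]
```

arm_command:
  commands:
    - [0,0,0,0,0]
    - [0,0,0,0,0]
    - [0,0,0,0,0]
    - [0,-1.5,0,2,0]
    - [0,-1,0,2,0]
    - [0,0,0,0,0]
    - [255,0,0,0,0]
    - [255,0,0,0,0]
  grip_force: 80

```text
time_s: 4.2
position: [489.4, -233.6, 0.3]
tcp_rot: [-0.0, 0.89, -0.457, 0.0]
ft_force: [0.2, 0.6, -0.4]
grip_width: 59.0
grip_force: 0.0
```

arm_command:
  commands:
    - [255,0,0,0,0]
    - [255,0,0,0,0]
    - [255,0,0,0,0]
    - [255,0,0,0,0]
    - [255,0,0,0,0]
    - [255,0,0,0,0]
    - [255,0,0,0,0]
    - [255,0,0,0,0]

```text
time_s: 5.0
position: [489.7, -233.7, 0.7]
tcp_rot: [-0.0, 0.89, -0.457, 0.0]
ft_force: [-0.4, 0.6, 5.7]
grip_width: 38.0
grip_force: 80.4
```

arm_command:
  commands:
    - [255,0,0,-10,0]
    - [255,0,0,-25,0]
    - [255,0,0,-35,0]
    - [255,0,0,-40,0]
    - [255,0,0,-40,0]
    - [255,0,0,-40,0]
    - [255,0,0,-40,0]
    - [255,0,0,-30,0]
  grip_force: 110

```text
time_s: 5.8
position: [488.8, -233.6, 262.3]
tcp_rot: [-0.0, 0.889, -0.457, -0.0]
ft_force: [0.8, -0.8, -2.4]
grip_width: 37.5
grip_force: 110.4
```

```bash
python3 - <<'E'
from h import *
s=status.read_state(); print(s['ft_force'],s['grip_width'],s['grip_force'])
plan((557,50,275),179,8,255)
E
```

```text
[ 0.75203793 -0.83327939 -2.37093245] 37.47445945830493 110.44459819793701
from [ 488.8 -233.6  262.3] -144.4
[[255, -23.9, -27.6, -1.6, 4.6], [255, -26.0, -25.6, -1.6, 4.6], [255, -28.0, -23.4, -1.6, 4.6], [255, -29.7, -21.1, -1.6, 4.6], [255, -31.3, -18.6, -1.6, 4.6], [255, -32.7, -16.1, -1.6, 4.6], [255, -33.9, -13.4, -1.6, 4.6], [255, -34.9, -10.6, -1.6, 4.6]]
```

arm_command:
  commands:
    - [255,-24,-27.5,0,4.6]
    - [255,-26,-25.5,0,4.6]
    - [255,-28,-23.5,0,4.6]
    - [255,-29.5,-21,0,4.6]
    - [255,-31.5,-18.5,0,4.6]
    - [255,-32.5,-16,0,4.6]
    - [255,-34,-13.5,0,4.6]
    - [255,-35,-10.5,0,4.6]

```text
time_s: 6.6
position: [556.5, 51.3, 259.2]
tcp_rot: [-0.001, -0.699, 0.715, 0.001]
ft_force: [0.7, 0.3, -2.6]
grip_width: 37.7
grip_force: 110.6
```

arm_command:
  commands:
    - [255,0,0,0,0]
    - [255,0,0,0,0]
    - [255,0,0,0,0]
    - [255,0,0,0,0]
    - [255,0,0,0,0]
    - [255,0,0,0,0]
    - [255,0,0,0,0]
    - [255,0,0,0,0]

```text
time_s: 7.4
position: [557.1, 49.7, 260.3]
tcp_rot: [0.0, -0.7, 0.714, 0.0]
ft_force: [-0.0, -0.9, -2.0]
grip_width: 37.4
grip_force: 110.6
```

```bash
python3 - <<'E'
from h import *
import pickle
d=grab('wrist'); save('w2',d['frame']); pickle.dump(d,open('w2.pkl','wb')); print(pose(d['s'])[0],pose(d['s'])[2],d['s']['ft_force'],d['s']['ft_torque'])
s=grab('scene');save('s2',s['frame']); pickle.dump(s,open('s2.pkl','wb'))
E
```

```text
[557.0840316   49.74740583 260.33611552] 178.81006877432526 [-0.01193607 -0.93771976 -2.04211426] [-0.05356349  0.02746736 -0.00090248]
```

View pics/w2.png

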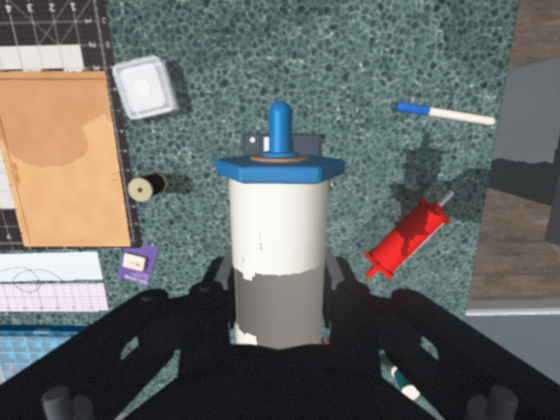

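The grip is straight: the roll is centred on image column 280, with the stub tip at (280,103). The roll hides the dispenser, so I'll shift sideways to see it beside the roll.

arm_command:
  commands:
    - [255,-20,22,-6,0]
    - [255,-22,25,-7,0]
    - [255,-22,25,-7,0]
    - [255,-22,25,-7,0]
    - [255,-22,25,-7,0]
    - [255,-22,25,-6,0]
    - [255,0,0,0,0]
    - [255,0,0,0,0]

```text
time_s: 8.3
position: [412.5, 183.4, 300.8]
tcp_rot: [0.001, -0.701, 0.714, 0.0]
ft_force: [0.5, 0.4, -3.3]
grip_width: 37.8
grip_force: 111.0
```

```bash
python3 - <<'E'
from h import *
import pickle
d=grab('wrist'); save('w3',d['frame']); pickle.dump(d,open('w3.pkl','wb')); print(pose(d['s'])[0],pose(d['s'])[2],d['s']['qvel'])
E
```

```text
[412.48427549 183.44221172 300.80062458] 178.9411866249371 [-0.03301043  0.01956558 -0.00302076  0.0015628   0.00150995  0.00618734]
```

View pics/w3.png

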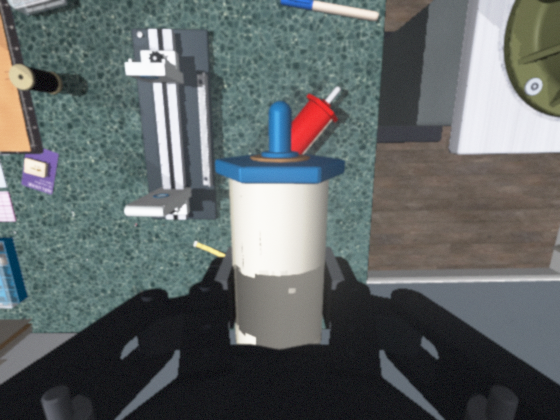

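```bash
python3 - <<'E'
from h import *
import pickle
d=pickle.load(open('w3.pkl','rb'));f=d['frame']
a=cv2.resize(f[20:120,115:225],None,fx=5,fy=5,interpolation=cv2.INTER_CUBIC)
b=cv2.resize(f[150:225,115:225],None,fx=5,fy=5,interpolation=cv2.INTER_CUBIC)
o=np.zeros((600,800,3),np.uint8)
a=cv2.rotate(a,cv2.ROTATE_90_CLOCKWISE);b=cv2.rotate(b,cv2.ROTATE_90_CLOCKWISE)
# rotated: col = H-1-row
s=0.85
a=cv2.resize(a,(425,468));b=cv2.resize(b,(319,468))
o[:468,:425]=a;o[:468,430:749]=b
save('w3c',o)
E
```

```text
(no output)
```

View pics/w3c.png

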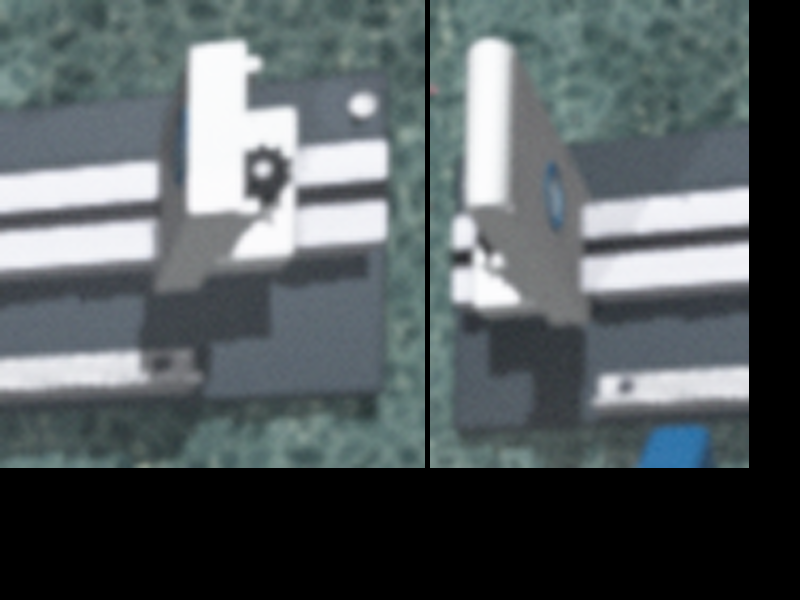

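The crop shows the low bracket's white top face (inner edge crop 188, v 47–213), the tall bracket's blue recess ring at crop (553,196), and both rails continuous. Next I'll turn these into positions.

```bash
python3 - <<'E'
from h import *
import pickle
d=pickle.load(open('w3.pkl','rb'));t=pickle.load(open('top.pkl','rb'));s=pickle.load(open('scene.pkl','rb'))
def px(p):
    u,v=p
    return (114.5+v/4.25, (119.5-u/4.25) if u<428 else 224.5-(u-430)/4.25)
def W(p,z): return wonz(d,px(p),z)
pr=lambda n,X: print(n,np.round(X,1))
pr('low in1',W((190,47),77));pr('low in2',W((188,213),77)); pr('low out',W((246,42),77))
R=W((553,196),66);pr('tall ring',R)
pr('tall ring proj top',proj(t,R));pr('scene',proj(s,R))
pr('tall top',[W((470,42),118),W((472,205),114),W((512,205),114)])
u1,u2=W((388,138),21),W((583,203),21);l1,l2=W((388,243),21),W((583,308),21)
u3,l3=W((0,175),21),W((0,270),21)
for n,x in(('u1',u1),('u2',u2),('u3',u3),('l1',l1),('l2',l2),('l3',l3)):pr(n,x)
m1,m2,m3=(u1+l1)/2,(u2+l2)/2,(u3+l3)/2; pr('mid',[m1,m3,m2]); 
for A,B in((u1,u2),(l1,l2),(m1,m2)): print(np.degrees(np.arctan2(-(B-A)[0],(B-A)[1])))
# stub in tool frame
K,Rr,o=wcam(d); p,Rt,_=pose(d['s'])
T=np.array(d['tool_from_camera']); v=T[:3,:3]@np.linalg.inv(K)@np.array([280,102,1.]); c=T[:3,3]
print('camTCP',c, 'stub ray at tool x=76', c+v*(76-c[0])/v[0])
print('low vis', proj(s,W((188,130),77)))
E
```

```text
low in1 [584.1  55.9  77. ]
low in2 [539.8  57.2  77. ]
low out [583.3  42.3  77. ]
tall ring [566.6 199.4  66. ]
tall ring proj top [200.4 195.9]
scene [193.5 242.9]
tall top [[589.5 209.9 118. ]
 [547.2 211.3 114. ]
 [545.8 200.1 114. ]]
u1 [575.1  -6.6  21. ]
u2 [581.4 199.1  21. ]
u3 [578.5 103.5  21. ]
l1 [544.  -6.  21.]
l2 [545.7 199.7  21. ]
l3 [548.1 104.   21. ]
mid [[559.5  -6.3  21. ]
 [563.3 103.8  21. ]
 [563.6 199.4  21. ]]
-1.7694134212467665
-0.4747709384088976
-1.1221009666796933
camTCP [  68.47273955    0.37116551 -142.94590432] stub ray at tool x=76 [ 76.           0.74847929 -41.21142892]
low vis [242.6407195  223.51066075]
```

```bash
python3 - <<'E'
from h import *
import pickle
d=pickle.load(open('w3.pkl','rb'));g=cv2.GaussianBlur(d['frame'],(1,5),0).astype(float).mean(2)
def edge(row,c0,c1,sgn):
    p=g[row,c0:c1]; k=np.diff(p)*sgn; i=int(k.argmax()); w=k[max(0,i-1):i+2].clip(0)
    return c0+.5+(np.arange(max(0,i-1),i+2)[:len(w)]*w).sum()/w.sum()
def fit(n,rows,c0,c1,sgn,z):
    P=np.array([wonz(d,(edge(r,c0(r),c1(r),sgn),r),z)[:2] for r in rows])
    for _ in range(3):
        k,b=np.polyfit(P[:,1],P[:,0],1); e=P[:,0]-k*P[:,1]-b; P=P[abs(e)<max(2*e.std(),.3)]
    print(n,len(P),'yaw',np.degrees(np.arctan(-k)).round(2),'x@57',round(k*57+b,1),'x@200',round(k*200+b,1),'sd',e.std().round(2)); return k,b
# rough columns from row: left rail outer, right rail outer, base left
L=lambda r: int(148.5+(r-30)*(155-148.5)/(105-30)) 
fit('railL',range(95,172),lambda r:L(r)-5,lambda r:L(r)+7,1,21)
L2=lambda r: int(114.5+270/4.25-(r-119.5)*(-.02))
fit('railR',range(95,172),lambda r:L2(r)-5,lambda r:L2(r)+7,-1,21)
fit('railR2',range(95,172),lambda r:L2(r)-8,lambda r:L2(r)+10,-1,21)
for r in(100,130,165): print(r,g[r,140:190].astype(int))
fit('baseL',range(95,185),lambda r:130,lambda r:150,-1,6)
E
```

```text
railL 77 yaw -1.77 x@57 576.9 x@200 581.4 sd 0.19
railR 77 yaw -1.8 x@57 546.4 x@200 550.9 sd 0.21
railR2 77 yaw -1.8 x@57 546.4 x@200 550.9 sd 0.21
100 [108 112 111 111 112 111 112 111 111 111 109 108 106 125 184 232 244 245
 245 244 244 241 224 157  97  84  91 132 203 238 242 242 243 243 243 241
 219 149 109  92  75  70  69  71  74  86  98 104 104 107]
130 [118 107 101 103 106 106 107 107 107 106 107 105 106 105 103 102 128 196
 239 244 243 244 243 242 238 211 128  84  81 107 174 229 242 243 242 243
 243 242 224 162 116  94  73  67  65  68  76  90 100 104]
165 [ 92  96 100  93  87  83  85  89  92  92  92  93  93  93  95  97  99  99
  97 108 154 210 234 242 243 242 241 237 209 127  73  70  98 171 228 241
 241 241 241 242 238 214 142 101  82  66  58  61  62  73]
baseL 72 yaw -1.29 x@57 609.1 x@200 612.3 sd 3.41
```

```bash
python3 - <<'E'
from h import *
plan((563.8,100,190),178.2,6,255)
E
```

```text
from [412.8 183.  300.4] 178.9
[[255, 13.3, -25.4, 18.4, 0.1], [255, 13.3, -25.5, 18.4, 0.1], [255, 13.2, -25.5, 18.4, 0.1], [255, 13.2, -25.5, 18.4, 0.1], [255, 13.2, -25.5, 18.4, 0.1], [255, 13.1, -25.5, 18.4, 0.1]]
```

arm_command:
  commands:
    - [255,13.3,-25.5,18.4,0.1]
    - [255,13.3,-25.5,18.4,0.1]
    - [255,13.3,-25.5,18.4,0.1]
    - [255,13.2,-25.5,18.4,0.1]
    - [255,13.2,-25.5,18.4,0.1]
    - [255,13.2,-25.5,18.4,0.2]
    - [255,0,0,0,0]
    - [255,0,0,0,0]

```text
time_s: 9.15
position: [564.1, 98.0, 188.3]
tcp_rot: [-0.002, -0.694, 0.72, 0.0]
ft_force: [0.8, 0.3, -2.5]
grip_width: 37.7
grip_force: 111.2
```

```bash
python3 - <<'E'
from h import *
plan((563.8,103,86),178.2,6,255)
E
```

```text
from [564.1  98.  188.3] 178.0
[[255, -0.9, 0.0, 17.1, -0.0], [255, -0.9, 0.0, 17.1, -0.0], [255, -0.9, 0.0, 17.1, -0.0], [255, -0.9, 0.0, 17.1, -0.0], [255, -0.9, 0.0, 17.1, -0.0], [255, -0.9, 0.0, 17.1, -0.0]]
```

arm_command:
  commands:
    - [255,0,0,17,0]
    - [255,-1,0,17,0]
    - [255,-1,0,17,0]
    - [255,0,0,17,0]
    - [255,0,0,17,0]
    - [255,0,0,15,0]
    - [255,0,0,0,0]
    - [255,0,0,0,0]

```text
time_s: 9.95
position: [564.1, 101.7, 90.7]
tcp_rot: [0.0, -0.696, 0.718, -0.0]
ft_force: [0.7, 0.0, -2.0]
grip_width: 37.6
grip_force: 111.2
```

```bash
python3 - <<'E'
from h import *
import pickle
d=grab('scene'); w=grab('wrist'); pickle.dump((d,w),open('s4.pkl','wb'))
s=w['s'];print(pose(s)[0],pose(s)[2],s['ft_force'])
a=cv2.resize(d['frame'][150:300,150:310],(640,600),interpolation=cv2.INTER_CUBIC); save('s4',a)
E
```

```text
[564.44507841 101.77731746  91.31239938] 178.1363219712378 [ 0.1880208  -0.2801003  -2.36238536]
```

View pics/s4.png

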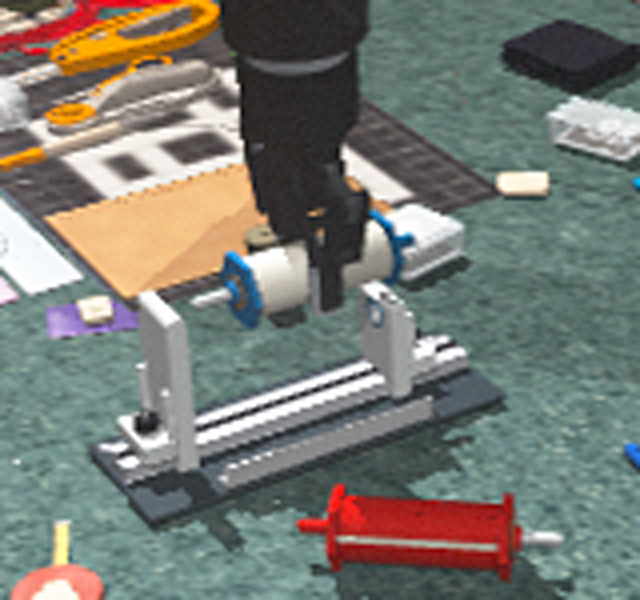

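The scene view shows the roll above the dispenser, with the pin tip at crop (195,302) and the stub tip at (412,238). I'll check level from these.

```bash
python3 - <<'E'
from h import *
import pickle
d,w=pickle.load(open('s4.pkl','rb'))
# camera bias check: tall ring & low bracket top inner edge centre (crop px 375,315 low ring)
def onx(p):  # intersect ray with vertical plane of the line
    o,v=ray(d,p); n=np.array([1,-.0313,0]); c=561.9-.0313*57
    return o+v*((c-n@o)/(n@v))
pc=lambda u,v:(150+u/4-.4,150+v/4-.4)
for n,p in(('pin',(192,303)),('stub',(412,238)),('lowring',(376,315)),('lowtop-in',(370,285)),('tall top front',(165,310))): print(n,onx(pc(*p)).round(1))
f=w['frame'];g=cv2.cvtColor(f,cv2.COLOR_RGB2HSV)
m=(g[...,0]>98)&(g[...,0]<118)&(g[...,1]>130)&(g[...,2]>60);m[:80]=0
ys,xs=np.nonzero(m[:, 200:360]);xs+=200
print('stub top row',[ (r,xs[ys==r].min(),xs[ys==r].max()) for r in sorted(set(ys))[:60:6]])
E
```

```text
pin [565.9 184.1 112.7]
stub [560.9  25.1 110.9]
lowring [561.8  54.6  61.5]
lowtop-in [561.9  58.1  85.6]
tall top front [566.5 202.4 113.6]
stub top row [(np.int64(101), np.int64(278), np.int64(279)), (np.int64(107), np.int64(271), np.int64(287)), (np.int64(113), np.int64(270), np.int64(288)), (np.int64(119), np.int64(270), np.int64(287)), (np.int64(125), np.int64(269), np.int64(287)), (np.int64(131), np.int64(270), np.int64(288)), (np.int64(137), np.int64(270), np.int64(288)), (np.int64(143), np.int64(270), np.int64(287)), (np.int64(149), np.int64(270), np.int64(287)), (np.int64(155), np.int64(263), np.int64(292))]
```

arm_command:
  commands:
    - [255,0,0.4,2.5,0]
    - [255,0,0.4,2.5,0]
    - [255,-1,0,0.5,0]
    - [255,-2,0,0,0]
    - [255,-2,0,0,0]
    - [255,-2,0,0,0]
    - [255,-1,0,0,0]
    - [255,0,0,0,0]

```text
time_s: 10.85
position: [563.3, 109.9, 84.4]
tcp_rot: [0.0, -0.696, 0.719, 0.0]
ft_force: [0.5, 0.5, -2.5]
grip_width: 37.5
grip_force: 111.2
```

arm_command:
  commands:
    - [255,-1,0,0,0]
    - [255,-1,0,0,0]
    - [255,-1,0,0,0]
    - [255,-1,0,0,0]
    - [255,-1,0,0,0]
    - [255,-1,0,0,0]
    - [255,0,0,0,0]
    - [255,0,0,0,0]

```text
time_s: 11.65
position: [563.5, 115.7, 84.4]
tcp_rot: [0.0, -0.695, 0.719, 0.0]
ft_force: [0.2, 0.5, -3.0]
grip_width: 37.3
grip_force: 111.2
```

arm_command:
  commands:
    - [255,-1,0,0,0]
    - [255,-1,0,0,0]
    - [255,-1,0,0,0]
    - [255,-1,0,0,0]
    - [255,0,0,0,0]
    - [255,0,0,0,0]
    - [255,0,0,0,0]
    - [255,0,0,0,0]

```text
time_s: 12.45
position: [563.6, 119.5, 84.4]
tcp_rot: [-0.0, -0.695, 0.719, 0.0]
ft_force: [0.5, -3.6, -1.8]
grip_width: 37.3
grip_force: 111.2
```

arm_command:
  commands:
    - [255,-2,0,0,0]
    - [255,-2,0,0,0]
    - [255,-2,0,0,0]
    - [255,-2,0,0,0]
    - [255,-2,0,0,0]
    - [255,-2,0,0,0]
    - [255,0,0,0,0]
    - [255,0,0,0,0]

```text
time_s: 13.25
position: [563.9, 130.3, 84.4]
tcp_rot: [-0.001, -0.695, 0.719, -0.001]
ft_force: [-0.0, -9.0, -1.9]
grip_width: 37.5
grip_force: 111.2
```

arm_command:
  commands:
    - [255,-1,0,0,0]
    - [255,-1,0,0,0]
    - [255,0,0,0,0]
    - [255,0,0,0,0]
    - [255,0,0,0,0]
    - [255,0,0,0,0]
    - [255,0,0,0,0]
    - [255,0,0,0,0]

```text
time_s: 14.05
position: [563.9, 131.9, 84.4]
tcp_rot: [-0.001, -0.695, 0.719, -0.001]
ft_force: [0.9, -9.8, -1.9]
grip_width: 37.4
grip_force: 111.3
```

```bash
python3 - <<'E'
from h import *
F=[];
for i in range(4):
    d=grab('wrist'); F.append(d['s']['ft_force']); 
print(np.round(F,2),np.mean(F,0),pose()[0],pose()[2])
g=cv2.cvtColor(d['frame'],cv2.COLOR_RGB2HSV)
m=(g[...,0]>98)&(g[...,0]<118)&(g[...,1]>130)&(g[...,2]>60);m[:80]=0
ys,xs=np.nonzero(m[:, 240:320]);xs+=240
print([ (r,xs[ys==r].min(),xs[ys==r].max()) for r in sorted(set(ys))[:40:6]])
save('w5',cv2.resize(d['frame'][40:190,190:390],(800,600),interpolation=cv2.INTER_CUBIC))
E
```

```text
[[  0.94  -9.78  -1.89]
 [  0.35  -9.86  -1.99]
 [  0.1   -9.98  -1.57]
 [  0.48 -10.84  -2.81]] [  0.4664786  -10.11481665  -2.06659367] [563.94510238 131.91729069  84.38427541] 178.06789774752812
[(np.int64(102), np.int64(279), np.int64(280)), (np.int64(108), np.int64(271), np.int64(287)), (np.int64(114), np.int64(269), np.int64(287)), (np.int64(120), np.int64(270), np.int64(288)), (np.int64(126), np.int64(270), np.int64(288)), (np.int64(132), np.int64(270), np.int64(287)), (np.int64(138), np.int64(270), np.int64(288))]
```

View pics/w5.png

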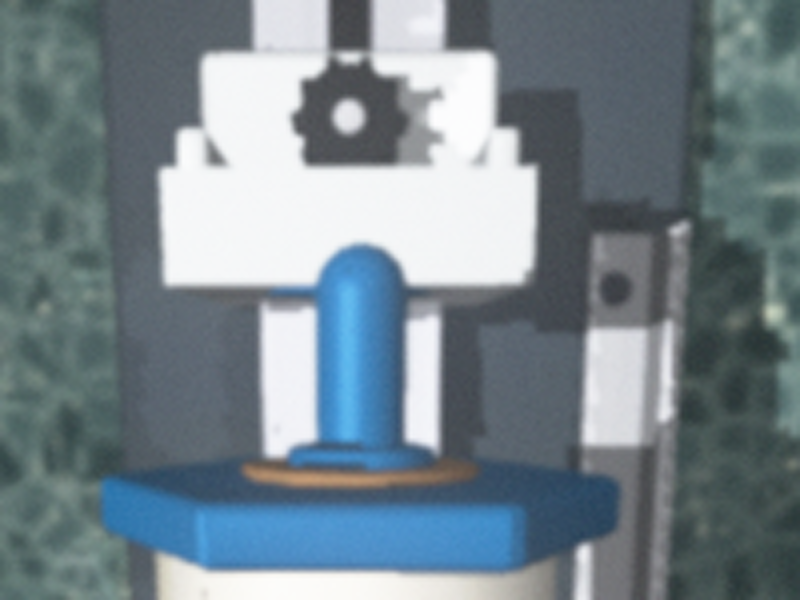

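The picture shows the stub (crop col 361, tip row 245) still over the low bracket's top, whose centre is at col 349 and inner edge at row 285. The stub has to move about 1.3 mm toward +x. The spring is at about 10.1 N (15 mm), so about 4.7 mm more.

arm_command:
  commands:
    - [255,-1,-0.5,0,-0.2]
    - [255,-1,-0.5,0,0]
    - [255,-1,0,0,0]
    - [255,-1,0,0,0]
    - [255,-0.7,0,0,0]
    - [255,0,0,0,0]
    - [255,0,0,0,0]
    - [255,0,0,0,0]

```text
time_s: 15.05
position: [564.5, 136.0, 84.2]
tcp_rot: [-0.002, -0.696, 0.718, -0.001]
ft_force: [-2.0, -11.0, -0.8]
grip_width: 37.5
grip_force: 111.2
```

```bash
python3 - <<'E'
from h import *
F=[];
for i in range(6):
    d=grab('wrist'); F.append(d['s']['ft_force']); 
print(np.mean(F,0),pose()[0],pose()[2])
g=cv2.cvtColor(d['frame'],cv2.COLOR_RGB2HSV)
m=(g[...,0]>98)&(g[...,0]<118)&(g[...,1]>130)&(g[...,2]>60);m[:80]=0
ys,xs=np.nonzero(m[:, 240:320]);xs+=240
print([ (r,xs[ys==r].min(),xs[ys==r].max()) for r in sorted(set(ys))[:40:6]])
gr=d['frame'].mean(2).astype(int)
for c in(245,255,310): print(c,gr[85:125,c])
for r in(95,100): print(r,gr[r,225:240],gr[r,318:336])
p,R,_=pose(d['s']);K,Rc,o=wcam(d)
print('edge row->y (z77)',[wonz(d,(277,r),77).round(1).tolist() for r in(100,105,110,115)],'stubtip at axis', wonz(d,(279.5,101.5),p[2]+22.5).round(1))
E
```

```text
[ -1.8966819  -11.8106813   -1.46162118] [564.52356838 135.99844515  84.20414765] 178.2710037467671
[(np.int64(102), np.int64(278), np.int64(281)), (np.int64(108), np.int64(270), np.int64(287)), (np.int64(114), np.int64(270), np.int64(287)), (np.int64(120), np.int64(270), np.int64(288)), (np.int64(126), np.int64(270), np.int64(287)), (np.int64(132), np.int64(270), np.int64(288)), (np.int64(138), np.int64(270), np.int64(288))]
245 [245 245 244 245 245 245 245 245 245 245 245 245 245 245 246 242 228 170
 113  98  98  98  95  98 102 108 105 105 105 103 102 100 100 101 102 102
 102 102 100 101]
255 [245 245 244 245 245 245 244 245 246 246 245 245 245 245 245 242 227 172
 116  97 100  98 100 107 114 115 126 135 135 132 131 130 131 128 127 129
 122 122 122 122]
310 [242 243 243 243 243 242 243 243 243 242 243 243 243 241 243 240 222 168
 116  98 106 112 110 111 105  89  83  77  79  81  84  87  90  90  87  85
  85  79  80  79]
95 [ 97  93  95  95  97 107 153 218 241 245 245 246 245 245 246] [242 242 241 241 241 239 221 158  96  76  74  77  75  75  76  73  77  72]
100 [ 95  96 101 102 101 105 141 204 238 242 243 243 242 242 242] [239 239 239 240 239 234 207 135  87  77  76  75  74  71  74  70  74  75]
edge row->y (z77) [[562.6, 55.5, 77.0], [562.6, 57.7, 77.0], [562.7, 60.0, 77.0], [562.8, 62.3, 77.0]] stubtip at axis [561.6  58.5 106.7]
```

The stub tip is now about 2 mm clear of the low bracket's inner face at 11.8 N. Now lowering.

arm_command:
  commands:
    - [255,-0.4,-0.3,3,0]
    - [255,0,-0.3,5,0]
    - [255,0,0,5,0]
    - [255,0,0,5,0]
    - [255,0,0,5,0]
    - [255,0,0,4,0]
    - [255,0,0,3,0]
    - [255,0,0,0,0]

```text
time_s: 16.15
position: [566.6, 136.6, 55.6]
tcp_rot: [-0.001, -0.696, 0.718, -0.002]
ft_force: [1.8, -11.3, -0.3]
grip_width: 37.7
grip_force: 111.8
```

```bash
python3 - <<'E'
from h import *
F=[];
for i in range(3):
    d=grab('wrist'); F.append(d['s']['ft_force']); 
print(np.mean(F,0),pose()[0],pose()[2],d['s']['ft_torque'])
g=cv2.cvtColor(d['frame'],cv2.COLOR_RGB2HSV)
m=(g[...,0]>98)&(g[...,0]<118)&(g[...,1]>130)&(g[...,2]>60);m[:80]=0
ys,xs=np.nonzero(m[:, 240:320]);xs+=240
print([ (r,xs[ys==r].min(),xs[ys==r].max()) for r in sorted(set(ys))[:40:6]])
save('w6',cv2.resize(d['frame'][40:190,190:390],(800,600),interpolation=cv2.INTER_CUBIC))
E
```

```text
[  2.04752952 -11.59526106  -0.60559921] [566.46645337 136.51131983  55.20555388] 178.24511485742573 [-3.80433524 -0.70553468 -0.18050662]
[(np.int64(96), np.int64(262), np.int64(268)), (np.int64(106), np.int64(271), np.int64(287)), (np.int64(112), np.int64(270), np.int64(288)), (np.int64(118), np.int64(270), np.int64(288)), (np.int64(124), np.int64(270), np.int64(288)), (np.int64(130), np.int64(270), np.int64(289)), (np.int64(136), np.int64(270), np.int64(288))]
```

View pics/w6.png

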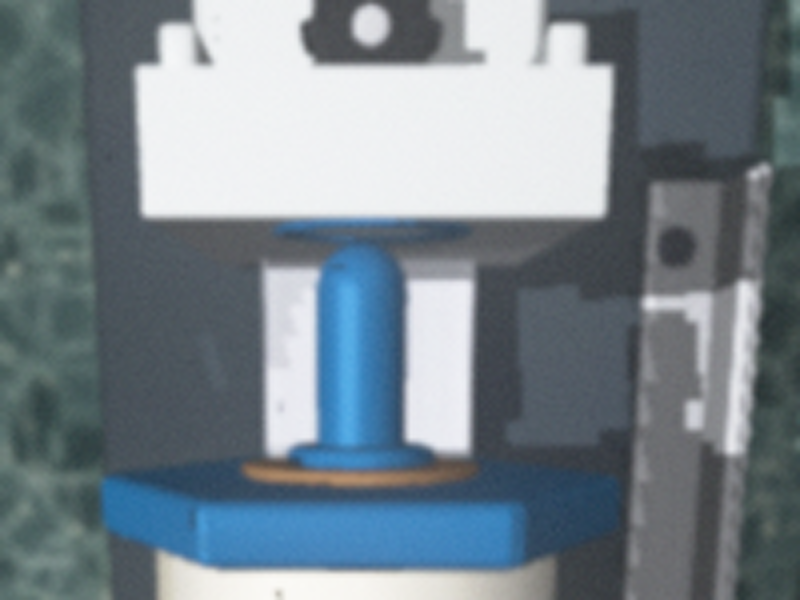

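The stub tip is in front of the inner face just below the bracket top. The stub column is 361 against the bracket centre at 374, so it must go about 1.5 mm toward −x (tool +y). I'll correct that while lowering.

arm_command:
  commands:
    - [255,0,0.5,1,0]
    - [255,0,0.5,1,0]
    - [255,0,0.5,1,0]
    - [255,0,0,1,0]
    - [255,0,0,1,0]
    - [255,0,0,1,0]
    - [255,0,0,0,0]
    - [255,0,0,0,0]

```text
time_s: 17.1
position: [564.3, 137.3, 48.1]
tcp_rot: [-0.001, -0.696, 0.718, -0.001]
ft_force: [1.9, -9.5, -5.0]
grip_width: 37.9
grip_force: 111.4
```

```bash
cat > m.py <<'E'
from h import *
F=[]
for i in range(3):
    d=grab('wrist'); F.append(d['s']['ft_force'])
p,R,y=pose(d['s']); print('F',np.mean(F,0).round(2),'p',p.round(2),round(y,2))
hsv=cv2.cvtColor(d['frame'],cv2.COLOR_RGB2HSV); gr=d['frame'].mean(2)
m=(hsv[...,0]>98)&(hsv[...,0]<118)&(hsv[...,1]>130)&(hsv[...,2]>60)
c=[np.nonzero(m[r,245:315])[0].mean()+245 for r in range(112,140)]; sc=np.mean(c)
# low bracket's white top: row span & centre
w=(gr>200); rows=[r for r in range(20,110) if w[r,220:350].sum()>95]
L=[];Rr=[]
for r in rows[-8:-1]:
    k=np.nonzero(w[r,200:370])[0]+200; L.append(k.min());Rr.append(k.max())
bc=(np.mean(L)+np.mean(Rr))/2
er=rows[-1]+.5
B=wonz(d,(bc,er-4),77); S=wonz(d,(sc,105),p[2]+22.5)
lx=lambda yy:561.9+(yy-57)*.0313
print('width px',np.mean(Rr)-np.mean(L),'bracket c',B.round(1),'edge y',wonz(d,(bc,er),77)[1].round(1),'stub',S.round(1),'dx stub-bracket',(S[0]-B[0]-.0313*(S[1]-B[1])).round(2))
pin=p+R@np.array([-66,.4,0]); print('pin dx vs line',(pin[0]-lx(pin[1])).round(2))
E
python3 m.py
```

```text
F [ 1.81 -9.14 -5.59] p [563.99 137.13  47.64] 178.26
width px 122.71428571428572 bracket c [562.   54.8  77. ] edge y 56.1 stub [561.1  60.9  70.1] dx stub-bracket -1.1
pin dx vs line -0.88
```

arm_command:
  commands:
    - [255,0,-0.5,0.5,0]
    - [255,0,-0.5,1,0]
    - [255,0,0,1,0]
    - [255,0,0,1,0]
    - [255,0,0,0.5,0]
    - [255,0,0,0,0]
    - [255,0,0,0,0]
    - [255,0,0,0,0]

```text
time_s: 18.05
position: [565.0, 137.3, 44.5]
tcp_rot: [-0.001, -0.697, 0.718, -0.0]
ft_force: [-1.4, -8.9, -1.5]
grip_width: 37.8
grip_force: 111.3
```

```bash
python3 m.py
```

```text
F [-1.4  -8.95 -0.25] p [564.97 137.3   44.52] 178.3
width px 126.14285714285717 bracket c [562.1  54.7  77. ] edge y 56.0 stub [562.3  61.1  67. ] dx stub-bracket -0.04
pin dx vs line 0.05
```

Pin is in the tall recess: force dropped to 9 N, and dx is about 0 at both ends. Now letting the roll back toward the low bracket.

arm_command:
  commands:
    - [255,1,0,0,0]
    - [255,1,0,0,0]
    - [255,1,0,0,0]
    - [255,1,0,0,0]
    - [255,1,0,0,0]
    - [255,0,0,0,0]
    - [255,0,0,0,0]
    - [255,0,0,0,0]

```text
time_s: 19.0
position: [564.9, 132.9, 44.5]
tcp_rot: [-0.001, -0.697, 0.717, -0.0]
ft_force: [-1.6, -6.7, -1.4]
grip_width: 38.3
grip_force: 111.3
```

```bash
python3 - <<'E'
exec(open('m.py').read())
save('w7',cv2.resize(d['frame'][40:190,190:390],(800,600),interpolation=cv2.INTER_CUBIC))
E
```

```text
F [-1.82 -6.87 -1.04] p [564.9  132.96  44.54] 178.32
width px 125.0 bracket c [562.   54.9  77. ] edge y 56.2 stub [562.3  56.7  67. ] dx stub-bracket 0.24
pin dx vs line 0.1
```

View pics/w7.png

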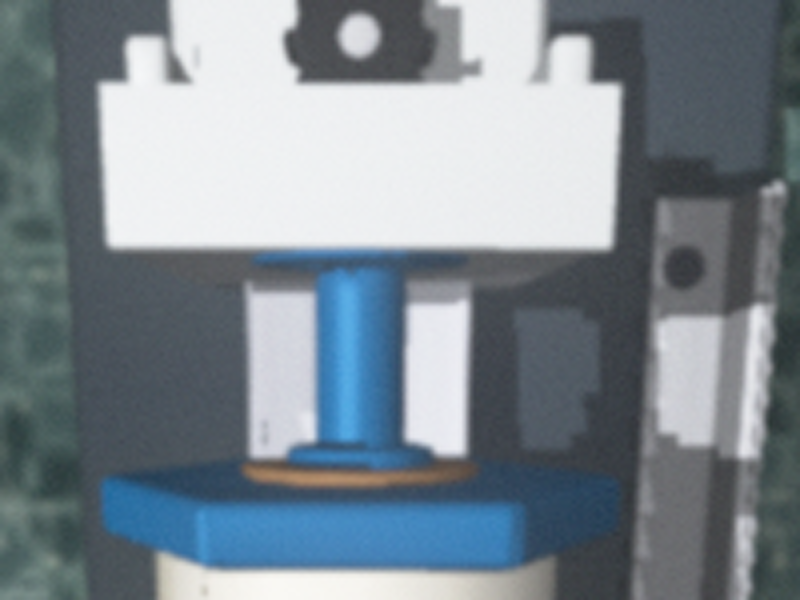

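The stub (crop col 361) is inside the blue ring centred at 361, with its nose in the recess. I'll go another 4 mm.

arm_command:
  commands:
    - [255,1,0,0,0]
    - [255,1,0,0,0]
    - [255,1,0,0,0]
    - [255,1,0,0,0]
    - [255,0,0,0,0]
    - [255,0,0,0,0]
    - [255,0,0,0,0]
    - [255,0,0,0,0]

```text
time_s: 19.95
position: [564.9, 129.4, 44.5]
tcp_rot: [-0.0, -0.697, 0.717, 0.0]
ft_force: [-0.8, -5.1, -0.5]
grip_width: 37.7
grip_force: 111.3
```

```bash
python3 m.py
```

```text
F [-0.7  -5.07 -0.72] p [564.91 129.46  44.54] 178.33
width px 123.85714285714283 bracket c [562.  54.  77.] edge y 55.4 stub [nan nan nan] dx stub-bracket nan
pin dx vs line 0.21m.py:8: RuntimeWarning: Mean of empty slice.
  c=[np.nonzero(m[r,245:315])[0].mean()+245 for r in range(112,140)]; sc=np.mean(c)
  ret = ret.dtype.type(ret / rcount)
```

arm_command:
  commands:
    - [150,0,0,0,0]
    - [120,0,0,0,0]
    - [80,0,0,0,0]
    - [40,0,0,0,0]
    - [0,0,0,0,0]
    - [0,0,0,0,0]
    - [0,0,0,0,0]
    - [0,0,0,0,0]

```text
time_s: 20.9
position: [565.1, 129.8, 44.4]
tcp_rot: [0.0, -0.697, 0.717, 0.0]
ft_force: [-0.0, -0.3, -0.1]
grip_width: 85.3
grip_force: 0.0
```

arm_command:
  commands:
    - [0,0,0,-5,0]
    - [0,0,0,-15,0]
    - [0,0,0,-25,0]
    - [0,0,0,-30,0]
    - [0,0,0,-30,0]
    - [0,0,0,-30,0]
    - [0,0,0,-20,0]
    - [0,0,0,0,0]

```text
time_s: 21.7
position: [566.6, 129.9, 205.2]
tcp_rot: [0.004, -0.697, 0.717, -0.002]
ft_force: [0.7, -0.2, -0.0]
grip_width: 85.1
grip_force: 0.0
```

```bash
python3 - <<'E'
from h import *
import pickle
d=grab('scene'); w=grab('wrist'); print(w['s']['position'],w['s']['ft_force'])
o=np.zeros((560,800,3),np.uint8)
o[:560,:400]=cv2.resize(d['frame'][190:302,170:250],(400,560),interpolation=cv2.INTER_CUBIC)
o[:300,400:]=cv2.resize(w['frame'],(400,300))
save('fin',o)
E
```

```text
[565.8840364  129.9587295  202.64483578] [ 0.22011512 -0.29910635 -0.08487634]
```

View pics/fin.png

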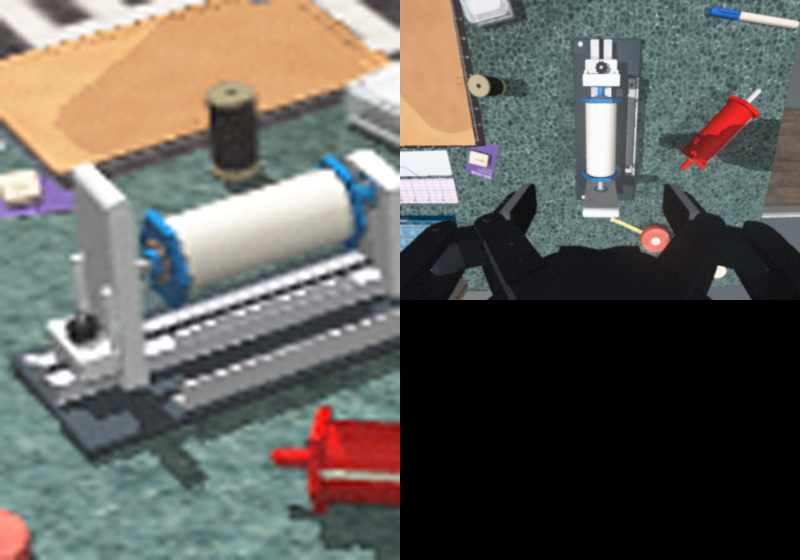

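The roll hangs level between the brackets with both ends seated, and the gripper is clear above it. I'm handing the job in.

```bash
python3 -c "
from station import order
print(order.job_done())"
```

```text
the job is handed in; nothing more can be done
None
```

The roll is fitted in the dispenser, pin in the tall bracket's recess and stub in the low one's; the gripper is clear and the job was handed in at about 22 s, though the hand-in returned no verdict.

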